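# Roll the seal bar home on a gel casting stand

## Task

Take the hand roller out of its rest and roll it with firm pressure along the white seal bar in the sloping casting stand until every link of the bar is fully home, touching the stand with the roller only. Then hang the roller back upright in its rest and let go, leaving the jar, tip rack and beaker where they are.

Things in the scene. Friction and masses are not known exactly. Their poses are not given: they have to be found in the camera images.
- stand: Fixed gel-cassette casting stand; dark grey base 150 x 280 mm, origin under its centre on the bench, z up. Its deck (125 mm up the slope x 270 mm along stand y) rises towards stand +x at 27 degrees: its upward normal is (-0.454, 0, 0.891) in this frame, leaning to the robot's side. Near its upper edge a channel along y, open at both ends, holds the white seal bar.
- bar_mid (a point): Middle of the seal bar, on its top face as it lies when fully home; z = the deck's upward normal, y along the bar, x up the slope; in the stand's frame at (26, 0, 97) mm. The channel's two aluminium walls (6 mm thick, 260 mm long, 36 mm apart inside) rise 14 mm above this point; the rest of the deck is at least 4 mm lower than it.
- bar_left (a point): The bar's end on the stand's +y side: 112 mm along +y from bar_mid, same height and axes.
- bar_right (a point): The bar's end on the stand's -y side: 112 mm along -y from bar_mid, same height and axes.
- roller_grip (a point): Centre of the loose hand roller's wooden handle (24 mm x, 30 mm y, 56 mm z), roller 0.28 kg. z points up the handle, x is the wheel's axle; a half turn about z looks the same. Steel shoulder plate 32 x 70 (y) x 8 mm, its top 28 mm below this point; fork 32 mm wide; rubber wheel, turning freely, 44 mm diameter, 24 mm wide, its centre 64 mm and lowest point 86 mm below this point.
- roller_foot (a point): Lowest point of the roller's wheel, on the handle's axis; axes as roller_grip.
- wheel (a joint): Turn of the roller's wheel about its axle, rad, 0 at the start; either sense; 1 rad of rolling is 22 mm.
- rest_top (a point): The roller's fixed grey rest, on a foot plate 74 x 94 mm: two cheeks (8 mm thick, 54 mm wide, 52 mm apart inside along y), tops 57 mm over the bench; side walls 35 mm high, 44 mm apart inside along x. This point: centre, level with the cheeks' tops; z up. The roller hangs upright in it, its shoulder plate lying along y across both cheeks: roller_grip is then 36 mm above this point.
- jar_mid (a point): White jar, 70 mm diameter, 110 mm high; bystander. Point half-way up.
- tips_mid (a point): Blue pipette-tip rack, 85 x 120 x 35 mm with white tip ends; bystander. Point at its centre.
- beaker_mid (a point): Small glass beaker, 60 mm diameter, 70 mm high; bystander. Point half-way up.
- link1 (a joint): Rigid link 1 of the seal bar's 8 (32 mm across, 26.5 mm along, pitch 28 mm), centred +98 mm along stand y from bar_mid. Value: how far it is pressed in along the deck's normal, m: 0 to 0.002 at the start (4 to 6 mm proud), 0.006 fully home. A stiff press fit: yields to about 7 N and stays where left.
- link2 (a joint): Rigid link 2 of the seal bar's 8 (32 mm across, 26.5 mm along, pitch 28 mm), centred +70 mm along stand y from bar_mid. Value: how far it is pressed in along the deck's normal, m: 0 to 0.002 at the start (4 to 6 mm proud), 0.006 fully home. A stiff press fit: yields to about 7 N and stays where left.
- link3 (a joint): Rigid link 3 of the seal bar's 8 (32 mm across, 26.5 mm along, pitch 28 mm), centred +42 mm along stand y from bar_mid. Value: how far it is pressed in along the deck's normal, m: 0 to 0.002 at the start (4 to 6 mm proud), 0.006 fully home. A stiff press fit: yields to about 7 N and stays where left.
- link4 (a joint): Rigid link 4 of the seal bar's 8 (32 mm across, 26.5 mm along, pitch 28 mm), centred +14 mm along stand y from bar_mid. Value: how far it is pressed in along the deck's normal, m: 0 to 0.002 at the start (4 to 6 mm proud), 0.006 fully home. A stiff press fit: yields to about 7 N and stays where left.
- link5 (a joint): Rigid link 5 of the seal bar's 8 (32 mm across, 26.5 mm along, pitch 28 mm), centred -14 mm along stand y from bar_mid. Value: how far it is pressed in along the deck's normal, m: 0 to 0.002 at the start (4 to 6 mm proud), 0.006 fully home. A stiff press fit: yields to about 7 N and stays where left.
- link6 (a joint): Rigid link 6 of the seal bar's 8 (32 mm across, 26.5 mm along, pitch 28 mm), centred -42 mm along stand y from bar_mid. Value: how far it is pressed in along the deck's normal, m: 0 to 0.002 at the start (4 to 6 mm proud), 0.006 fully home. A stiff press fit: yields to about 7 N and stays where left.
- link7 (a joint): Rigid link 7 of the seal bar's 8 (32 mm across, 26.5 mm along, pitch 28 mm), centred -70 mm along stand y from bar_mid. Value: how far it is pressed in along the deck's normal, m: 0 to 0.002 at the start (4 to 6 mm proud), 0.006 fully home. A stiff press fit: yields to about 7 N and stays where left.
- link8 (a joint): Rigid link 8 of the seal bar's 8 (32 mm across, 26.5 mm along, pitch 28 mm), centred -98 mm along stand y from bar_mid. Value: how far it is pressed in along the deck's normal, m: 0 to 0.002 at the start (4 to 6 mm proud), 0.006 fully home. A stiff press fit: yields to about 7 N and stays where left.
- roller: The loose hand roller as a whole, origin at roller_foot, same axes (see roller_grip).
- rail_mid (a point): Middle of the stand's steel rail, 12 mm thick, 270 mm long along stand y, plumb above the bar and 170 mm higher than bar_mid. Its posts at stand y = +-135 mm stand 40 mm behind (+x of) the rail and lean in to it over the top 30 mm. A gripper standing vertically over the bar would hit the rail; working square to the slope clears it.
There are look-alikes about, which are no part of the job. What is shaped like the roller but purple is not meant. Leave any yellow look-alike of the part that bears rest_top alone.

How it is judged (in metres and radians):
On the way, in this order (a step that is already met when the one before it is completed fails the run):
1. the roller is lifted out of its rest (z of roller_foot in the frame of rest_top above 0.01 m), for 0.1 s.
2. the wheel is rolled (55 mm or more to one side) while pressed on the stand (contact force between roller and stand above 3 N and (value of joint wheel above 2.5 rad or value of joint wheel below -2.5 rad)), for 0.02 s.
3. all eight links are home (value of joint each of link1, link2, link3, link4, link5, link6, link7, link8 above 0.0045 m), for 0.1 s.
At the end, for the whole second after the job is handed in: All eight links are pressed in at least 4.5 mm of their 6 mm; the roller hangs in its rest, its foot within 10 mm sideways and 6 mm in height of its place, upright within 7 degrees, turned with the rest within 14 degrees, at rest and released (all of step 3 and horizontal distance between roller_foot and rest_top below 0.01 m and angle between roller_foot's own z axis and vertical below 0.12 rad and z of roller_foot in the frame of rest_top below -0.044 m and linear speed of roller below 0.02 m/s and angle between the y axis of roller_foot and the y axis of rest_top, either way round below 0.25 rad); the robot touches nothing.
It fails at once if the fingers or the arm touch the casting stand (its rail, channel or seal bar) instead of the roller (contact force between any of the fingers, the arm and stand above 3 N).
It fails at once if the jar is pushed more than 30 mm away or tipped (distance of jar_mid from where it was at the start of the episode above 0.03 m or angle between jar_mid's own z axis and vertical above 0.5 rad).
It fails at once if the tip rack is pushed more than 30 mm away or tipped (distance of tips_mid from where it was at the start of the episode above 0.03 m or angle between tips_mid's own z axis and vertical above 0.5 rad).
It fails at once if the beaker is pushed more than 30 mm away or tipped (distance of beaker_mid from where it was at the start of the episode above 0.03 m or angle between beaker_mid's own z axis and vertical above 0.5 rad).
It also fails if it takes over 64 s, if anything falls off the work surface, if the arm or the gripper's body presses on something with over 40 N, if the wrist force passes 120 N, or if a joint passes its speed limit or range.

## Robot

A 6-joint arm with a two-finger parallel gripper is mounted at the origin on the work surface. World frame = base frame: x ahead of the robot, y to its left, z up, the work surface at z = 0. Lengths are in mm, angles in rad, forces in N, time in s.
With the tool pointing down it reaches from about 350 to 875 mm from the base axis. Payload 4.2 kg.
Tool frame: the origin (TCP) lies at the very end of the fingers, on their centre line; the grasp point (between the pads) lies 19 mm behind it; y points along the fingers, z is the direction in which the jaws open and shut, and the axes are right-handed (so a half turn about y gives the same grasp; the last joint's range is limited). The gripper opens to 85 mm and grips with 20 to 120 N. Pads are 22 mm wide; open, the fingers measure 114 mm over their backs; the gripper's body (76 mm by 85 mm) begins 54 mm behind the grasp point. The pads swing forward as they close: fully open they stand 13 mm farther back than shut.
Start: joints at [1.43, 0.385, 0.008, 0, -1.194, -0.259], TCP at [243.238, 575.703, 231.312] pointing down, gripper open.
Joint ranges: [-3.14, 3.14], [-1.21, 2.06], [-1.07, 1.41], [-3.16, 2.05], [-2.99, -0.16], [-3.1, 3.1]. Speed limits (rad/s): [2.79, 2.79, 3.14, 3.14, 3.14, 3.14].

## Interface

Orientations are given as a unit quaternion [x, y, z, w].
In Python, from bench import arm gives the robot as it stands.
- The arm moves only by the shell command python3 -m creep 'ROWS'. ROWS is JSON, a list of rows, each an object with "delta_pos": the shift along the tool's x, y, z in mm, a list of three; "rot": the turn, a rotation vector about the tool's x, y, z in rad, a list of three; "jaw": the finger opening in mm, from 0 to 85.4. A call has exactly 10 rows; each row shifts and turns the commanded pose from where the row before left it, along the tool's axes as they then stand; what a row does not reach is not made up. A row lasts 1/12 s, in which the tool goes at most 41.7 mm and 7.16 degrees, less where a joint would pass 70% of its speed; a pose out of reach is approached as far as the arm can. A call is refused whole if a number of a shift passes 41.7 or a number of a turn 0.125, either way. A call with a gripper value outside its range is refused whole. The fingers move at their own pace and stop on an object; the grip force is fixed at half the most. Time passes only in rows, so rows that do not move let the fingers close, or fill a call up. It gives the time, the measured TCP pose, the force and the opening at its end, in the units of the state.
- arm.read_state(): the state, without advancing time (a new reading comes with each control period).
- arm.get_image(name): name is "scene" or "side" or "wrist"; returns the picture (480x640x3 uint8, red, green, blue); there is no depth.
- arm.calibration(name): a dict with "intrinsics" (3x3 intrinsics, pixels), "R" (3x3) and "t" (3): a world point X has camera coordinates R X + t. Camera axes: x right, y down, z forward; pixel columns grow to the right and rows downward; lengths in mm; the calibration is good to about 2 mm. The wrist camera is an equidistant fisheye: a pixel r from the principal point sees the ray r / f radians off the axis. A picture is of the moment at which its call begins: read the wrist's pose just before it. calibration takes no time and is no camera call; for the wrist camera it gives the pose at the moment of the call.
- arm.job_done(): hands the job in, once; it reports no verdict.
Trained networks look in the newest picture that a camera, given by its name, has taken for a name from the list of things; names that differ only in an ending like _2 or _b are one class to them, and where a whole thing is asked for, a point or a joint stands for the part that bears it (a point fixed in the world has none). Each returns a list of dicts, best first, with "p" (0 to 1); they miss things now and then, are a little off and sometimes report something else, mostly with a low value. They report only what shows in the picture. A call takes as long as a camera call. They do not tell look-alikes from the thing itself.
- arm.find_in(camera, target): "location" ([column, row] in pixels, amid what is visible of it).
- arm.masks_of(camera, target): "pixels" (480x640 bool, what is visible of it) and "location" ([column, row] in pixels, amid what is visible of it).
The state is a dict: "clock": time; "joints": joint angles; "joint_vel": joint speeds; "joint_efforts": joint torques, N m; "position": TCP position; "ee_rot": TCP orientation; "contact_force": force on the tool from outside, world axes, zero at the start; "wrist_torque": the same for the moment, N m; "gripper_width": finger opening in mm.
Only numpy, scipy, OpenCV 4.12 (cv2) and the standard library are available. Lean on these libraries where they do the work, as an engineer would, in place of code of your own. Each camera call takes 0.05 s, during which the arm holds its last target. There are 200 camera calls.

## Working session

There is one attempt and no reset: what is moved stays moved. The work goes in short steps, Python scripts to look and compute and a shell command to move; the robot and the scene stay as the last step left them, time stands still between calls to the robot, and variables do not carry over. Pictures are saved under pics/ and viewed, about 8 in all and at most 12, crops included, and the job is handed in when it is done.

```bash
mkdir -p pics; ls; cat > h.py <<'E'
import numpy as np, cv2
from bench import arm
from scipy.spatial.transform import Rotation as R
def save(cam,fn):
    im=arm.get_image(cam); cv2.imwrite(fn,cv2.cvtColor(im,cv2.COLOR_RGB2BGR)); return im
E
python3 - <<'E'
from h import *
np.set_printoptions(precision=4,suppress=True)
s=arm.read_state();print(s)
ims=[save(c,f'pics/{c}0.png') for c in ('scene','side','wrist')]
for c in ('scene','side','wrist'):
    k=arm.calibration(c);print(c,k)
    for n in ('stand','roller','roller_grip','rest_top','jar_mid','tips_mid','beaker_mid','bar_mid','bar_left','bar_right','rail_mid'):
        print(n,[(np.round(d['location']).tolist(),round(d['p'],2)) for d in arm.find_in(c,n)])
E
```

```text
pics
{'clock': 0.0, 'joints': array([ 1.4296,  0.3855,  0.0066, -0.0005, -1.194 , -0.2586]), 'joint_vel': array([ 0.0002,  0.0012,  0.0007,  0.0004, -0.001 , -0.0026]), 'joint_efforts': array([  0.0012, -39.2282,  18.8405,   4.1863,  -0.0047,   0.    ]), 'position': array([243.0218, 575.1614, 230.2012]), 'ee_rot': array([-0.1404, -0.6922,  0.6938,  0.1406]), 'contact_force': array([-0.1036,  0.4202,  0.0427]), 'wrist_torque': array([ 0.0154, -0.0054,  0.0113]), 'gripper_width': 85.32868282825804}
scene {'intrinsics': array([[481.8484,   0.    , 322.3733],
       [  0.    , 481.8484, 235.0651],
       [  0.    ,   0.    ,   1.    ]]), 'R': array([[ 0.0842,  0.9964, -0.0121],
       [ 0.5227, -0.0545, -0.8508],
       [-0.8484,  0.0653, -0.5254]]), 't': array([ -33.7448, -140.0651, 1320.9378])}
stand [([432.0, 300.0], 0.91)]
roller [([246.0, 299.0], 0.79), ([166.0, 308.0], 0.59)]
roller_grip [([247.0, 302.0], 0.75), ([170.0, 309.0], 0.68)]
rest_top [([223.0, 274.0], 0.96), ([250.0, 332.0], 0.94)]
jar_mid [([235.0, 402.0], 0.73)]
tips_mid [([333.0, 258.0], 0.76), ([437.0, 287.0], 0.43)]
[... 887 characters left out ...]
0, 350.0], 0.2)]
tips_mid [([209.0, 357.0], 0.57), ([219.0, 187.0], 0.26)]
beaker_mid [([333.0, 205.0], 0.88), ([244.0, 238.0], 0.22)]
bar_mid [([245.0, 237.0], 0.73)]
bar_left [([239.0, 235.0], 0.95)]
bar_right [([245.0, 233.0], 0.77)]
rail_mid [([246.0, 239.0], 0.68)]
wrist {'intrinsics': array([[371.6483,   0.    , 322.6314],
       [  0.    , 371.6483, 234.7544],
       [  0.    ,   0.    ,   1.    ]]), 'R': array([[-0.3885, -0.9215, -0.0002],
       [-0.8718,  0.3675,  0.3239],
       [-0.2984,  0.126 , -0.9461]]), 't': array([626.0081, -40.386 , 381.4302])}
stand []
roller []
roller_grip []
rest_top []
jar_mid []
tips_mid []
beaker_mid []
bar_mid []
bar_left []
bar_right []
rail_mid []
```

View pics/scene0.png

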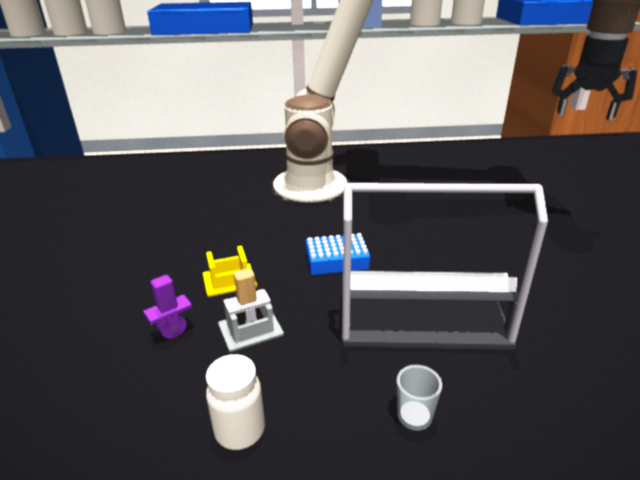

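View pics/side0.png

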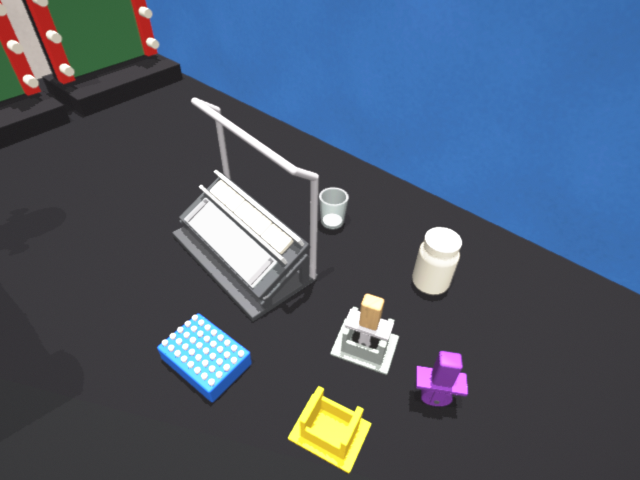

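View pics/wrist0.png

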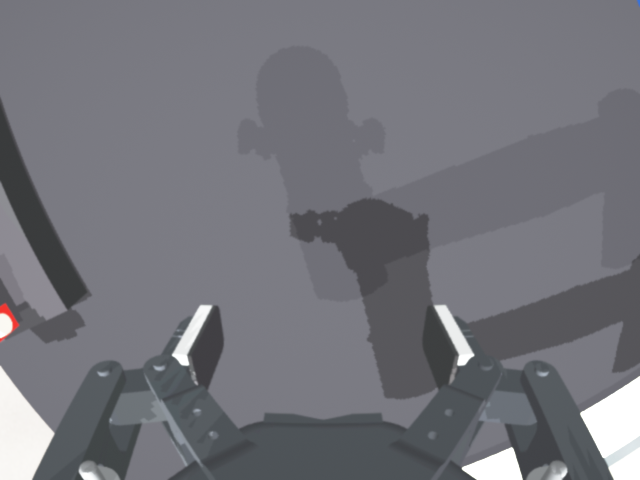

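The scene view shows the roller (wood handle, about (245,287)) in the grey rest, with the purple and yellow look-alikes left of it. The stand's rail runs (347,188)–(541,188). The side view shows the roller at (371,312) and the stand at (245,237). The wrist camera sees only the bench. I'll crop for keypoints next.

```bash
python3 - <<'E'
from h import *
a=cv2.imread('pics/scene0.png');b=cv2.imread('pics/side0.png')
def cr(im,x,y,w,h,s): return cv2.resize(im[y:y+h,x:x+w],None,fx=s,fy=s,interpolation=cv2.INTER_CUBIC)
A=cr(a,335,175,215,180,1.85); B=cr(b,165,90,160,225,2.5)
c=np.zeros((600,800,3),np.uint8); c[:A.shape[0],:A.shape[1]]=A; c[:B.shape[0],400:400+B.shape[1]]=B[:600]
D=cr(a,210,255,80,95,2.8); c[333:333+D.shape[0],:D.shape[1]]=D[:267]
c=np.clip(c.astype(float)*1.0,0,255)
c=(255*(c/255)**0.6).astype(np.uint8)
cv2.imwrite('pics/c1.png',c)
E=np.hstack([cr(a,210,260,80,95,5)[:475],cr(b,325,285,80,95,5)[:475]]);cv2.imwrite('pics/c2.png',(255*(E/255.)**0.7).astype(np.uint8))
E
```

```text
(no output)
```

View pics/c1.png

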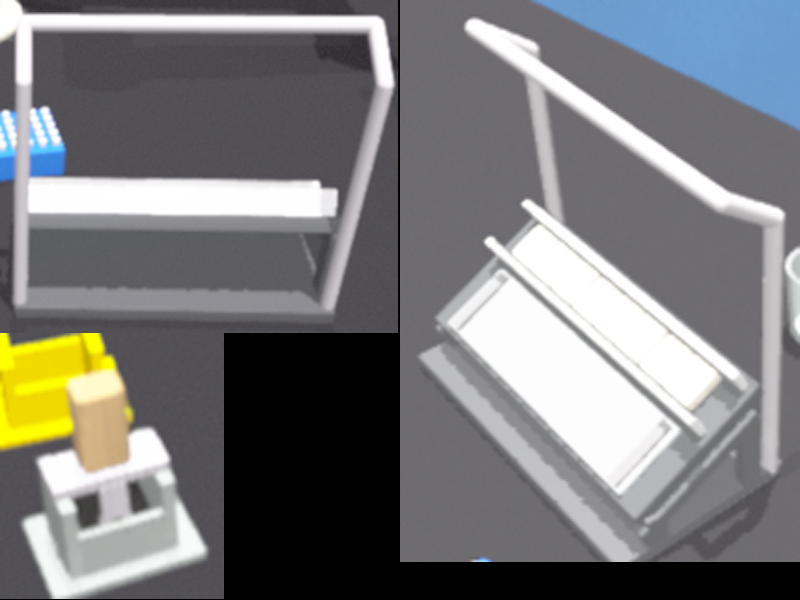

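View pics/c2.png

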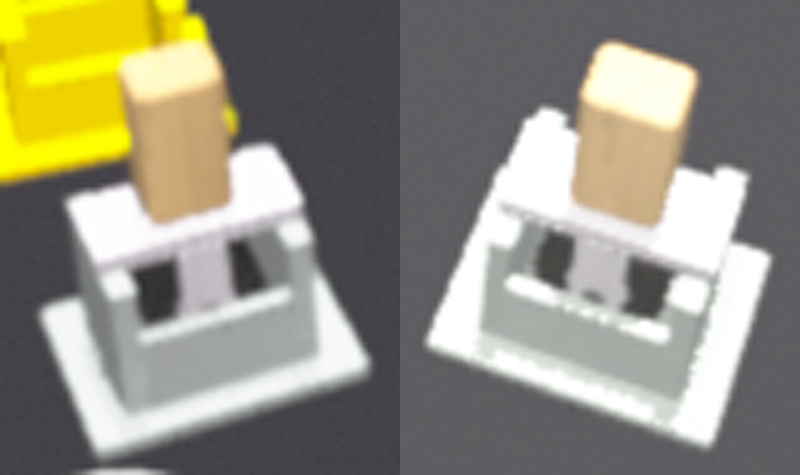

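```bash
cat >> h.py <<'E'
from scipy.optimize import least_squares
def proj(c,X):
    k=arm.calibration(c); q=k['R']@np.asarray(X,float)+k['t']; p=k['intrinsics']@q
    return p[:2]/p[2]
E
python3 - <<'E'
from h import *
np.set_printoptions(precision=2,suppress=True)
Rs=R.from_euler('y',-27,degrees=True).as_matrix()
S1=lambda u,v:(335+u/1.85,175+v/1.85); S2=lambda u,v:(165+(u-400)/2.5,90+v/2.5)
bm=np.array([26,0,97.]); W=lambda x,y:bm+Rs@[x,y,14]
obs=[('scene',(26,-135,267),S1(24,20)),('scene',(26,135,267),S1(377,22)),('scene',(66,-135,237),S1(22,84)),('scene',(66,135,237),S1(384,86)),
('side',(26,135,267),S2(473,26)),('side',(26,-135,267),S2(722,198)),('side',(66,135,237),S2(536,48)),('side',(66,-135,237),S2(778,215)),
('side',W(21,130),S2(527,205)),('side',W(21,-130),S2(738,382)),('side',W(-21,130),S2(491,243)),('side',W(-21,-130),S2(698,430))]
def fit(obs,x0):
    f=lambda p:np.concatenate([proj(c,R.from_euler('z',p[2]).apply(X)+[p[0],p[1],0])-uv for c,X,uv in obs])
    r=least_squares(f,x0,loss='soft_l1',x_scale=[10,10,.1]);print(r.x,np.rad2deg(r.x[2]));print(f(r.x).reshape(-1,2))
    return r.x
fit(obs,[600,150,0])
T1=lambda u,v:(210+u/5,260+v/5); T2=lambda u,v:(325+(u-400)/5,285+v/5)
g=93
# rest frame on bench
obs=[('scene',(0,0,g+28),T1(170,70)),('side',(0,0,g+28),T2(638,73)),
('scene',(37,-47,0),T1(100,455)),('scene',(37,47,0),T1(370,378)),
('side',(-37,-47,0),T2(712,447)),('side',(-37,47,0),T2(428,347)),
('scene',(16,-35,65),T1(95,257)),('scene',(16,35,65),T1(305,205)),('scene',(-16,-35,65),T1(68,200)),('scene',(-16,35,65),T1(275,148)),
('side',(-16,35,65),T2(500,203)),('side',(-16,-35,65),T2(715,265))]
for y in (0,.3):fit(obs,[550,-150,y])
E
```

```text
[563.84 161.85  -0.12] -7.089474361036405
[[-0.81  1.43]
 [-1.57  1.58]
 [ 0.08 -1.37]
 [-0.36 -0.68]
 [ 1.64 -0.13]
 [ 1.01  0.53]
 [-1.4  -0.06]
 [-0.48  0.28]
 [-0.07 -2.46]
 [-0.12 -3.61]
 [-0.6  -2.51]
 [-1.36 -4.34]]
[ 564.05 -138.14    0.34] 19.42711489602363
[[-0.11 -1.79]
 [ 0.73 -0.06]
 [-0.25  0.45]
 [-0.3  -1.16]
 [-0.53 -0.5 ]
 [ 0.22 -0.92]
 [ 0.06 -0.17]
 [-0.64 -1.58]
 [ 0.44 -0.3 ]
 [-0.75 -1.01]
 [-0.38 -2.99]
 [ 0.55 -0.38]]
[ 564.05 -138.14    0.34] 19.42711207962902
[[-0.11 -1.79]
 [ 0.73 -0.06]
 [-0.25  0.45]
 [-0.3  -1.16]
 [-0.53 -0.5 ]
 [ 0.22 -0.92]
 [ 0.06 -0.17]
 [-0.64 -1.58]
 [ 0.44 -0.3 ]
 [-0.75 -1.01]
 [-0.38 -2.99]
 [ 0.55 -0.38]]
```

```bash
cat >> h.py <<'E'
np.set_printoptions(precision=3,suppress=True)
def tool(ydir,zdir):
    y=np.array(ydir,float);y/=np.linalg.norm(y);z=np.array(zdir,float);z-=y*(y@z);z/=np.linalg.norm(z)
    return np.c_[np.cross(y,z),y,z]
def to(P,M):
    s=arm.read_state(); C=R.from_quat(s['ee_rot']).as_matrix()
    rv=R.from_matrix(C.T@M).as_rotvec(); d=np.array(P)-s['position']
    print('t',round(s['clock'],2),'pos',s['position'],'w',round(s['gripper_width'],1),'F',s['contact_force'],'j',s['joints'])
    print(' rot',rv,' delta in current frame',C.T@d,' in target frame',M.T@d)
E
python3 - <<'E'
from h import *
def tri(a,b,z=None):
    f=lambda X:np.r_[proj('scene',X)-a,proj('side',X)-b]
    r=least_squares(f,[600,0,50]);return r.x,np.abs(r.fun).max()
print('jar',tri((235,402),(435,261)),'tips',tri((337,253),(205,355)),'beaker',tri((417,397),(333,208)),'purple',tri((164,280),(451,358)))
y=np.deg2rad(19.4)
to([564,-138,250],tool([0,0,-1],[np.cos(y),np.sin(y),0]))
s=arm.read_state();C=R.from_quat(s['ee_rot']).as_matrix();print(C)
k=arm.calibration('wrist');print('cam in tool',C.T@(-k['R'].T@k['t']-s['position']))
E
```

```text
jar (array([ 760.058, -144.842,   51.511]), np.float64(1.230133522542701)) tips (array([370.677,  32.856,  16.972]), np.float64(0.17532706095698813)) beaker (array([762.892, 100.034,  36.37 ]), np.float64(0.1522452059130046)) purple (array([ 560.166, -267.992,  111.986]), np.float64(1.3152106137936244))
t 1.8 pos [243.204 575.709 231.328] w 85.5 F [-0.974  0.212 -0.544] j [ 1.43   0.385  0.008 -0.    -1.194 -0.259]
 rot [ 0.    -2.309 -0.   ]  delta in current frame [-573.258  -18.695  532.603]  in target frame [779.743 -18.672  65.516]
[[-0.921 -0.    -0.389]
 [ 0.389  0.    -0.921]
 [ 0.    -1.    -0.   ]]
cam in tool [ -84.896 -142.744   -1.029]
```

```bash
R='{"delta_pos":[0,-5,0],"rot":[0,0.083,0],"jaw":85}'; python3 -m creep '[{"delta_pos":[0,-5,0],"rot":[0,0.083,0],"jaw":85},{"delta_pos":[0,-5,0],"rot":[0,0.083,0],"jaw":85},{"delta_pos":[0,-5,0],"rot":[0,0.083,0],"jaw":85},{"delta_pos":[0,-5,0],"rot":[0,0.083,0],"jaw":85},{"delta_pos":[0,-5,0],"rot":[0,0.083,0],"jaw":85},{"delta_pos":[0,-5,0],"rot":[0,0.083,0],"jaw":85},{"delta_pos":[0,-5,0],"rot":[0,0.083,0],"jaw":85},{"delta_pos":[0,-5,0],"rot":[0,0.083,0],"jaw":85},{"delta_pos":[0,-5,0],"rot":[0,0.083,0],"jaw":85},{"delta_pos":[0,-5,0],"rot":[0,0.083,0],"jaw":85}]'
python3 - <<'E'
from h import *
y=np.deg2rad(19.4)
to([564,-138,250],tool([0,0,-1],[-np.cos(y),-np.sin(y),0]))
E
```

```text
clock: 2.63
position: [243.2, 575.7, 281.6]
ee_rot: [-0.409, -0.577, 0.577, 0.409]
contact_force: [1.1, 0.4, -0.0]
gripper_width: 85.2
t 2.63 pos [243.225 575.688 281.563] w 85.2 F [ 1.072  0.433 -0.03 ] j [ 1.43   0.357  0.091  0.    -1.305 -1.093]
 rot [-0.    -0.002 -0.   ]  delta in current frame [-779.604   31.58   -66.811]  in target frame [-779.716   31.563  -65.502]
```

```bash
python3 -m creep '[{"delta_pos":[-39,0,-3.3],"rot":[0,0,0],"jaw":85},{"delta_pos":[-39,0,-3.3],"rot":[0,0,0],"jaw":85},{"delta_pos":[-39,0,-3.3],"rot":[0,0,0],"jaw":85},{"delta_pos":[-39,0,-3.3],"rot":[0,0,0],"jaw":85},{"delta_pos":[-39,0,-3.3],"rot":[0,0,0],"jaw":85},{"delta_pos":[-39,0,-3.3],"rot":[0,0,0],"jaw":85},{"delta_pos":[-39,0,-3.3],"rot":[0,0,0],"jaw":85},{"delta_pos":[-39,0,-3.3],"rot":[0,0,0],"jaw":85},{"delta_pos":[-39,0,-3.3],"rot":[0,0,0],"jaw":85},{"delta_pos":[-39,0,-3.3],"rot":[0,0,0],"jaw":85}]'
python3 -m creep '[{"delta_pos":[-39,3,-3.3],"rot":[0,0,0],"jaw":85},{"delta_pos":[-39,3,-3.3],"rot":[0,0,0],"jaw":85},{"delta_pos":[-39,3,-3.3],"rot":[0,0,0],"jaw":85},{"delta_pos":[-39,3,-3.3],"rot":[0,0,0],"jaw":85},{"delta_pos":[-39,3,-3.3],"rot":[0,0,0],"jaw":85},{"delta_pos":[-39,3,-3.3],"rot":[0,0,0],"jaw":85},{"delta_pos":[-39,3,-3.3],"rot":[0,0,0],"jaw":85},{"delta_pos":[-39,3,-3.3],"rot":[0,0,0],"jaw":85},{"delta_pos":[-39,3,-3.3],"rot":[0,0,0],"jaw":85},{"delta_pos":[-39,3,-3.3],"rot":[0,0,0],"jaw":85}]'
python3 - <<'E'
from h import *
y=np.deg2rad(19.4)
to([564,-138,250],tool([0,0,-1],[-np.cos(y),-np.sin(y),0]))
im=save('wrist','pics/w1.png')
for n in ('roller','roller_grip','rest_top','stand','bar_mid'): print(n,[(np.round(d['location']).tolist(),round(d['p'],2)) for d in arm.find_in('wrist',n)])
E
```

```text
clock: 3.47
position: [405.1, 217.4, 281.8]
ee_rot: [0.408, 0.578, -0.577, -0.408]
contact_force: [1.6, 0.2, -0.3]
gripper_width: 85.1
clock: 4.3
position: [566.8, -139.3, 251.3]
ee_rot: [0.408, 0.578, -0.577, -0.408]
contact_force: [0.9, 0.2, -0.7]
gripper_width: 85.3
t 4.3 pos [ 566.799 -139.327  251.334] w 85.3 F [ 0.852  0.172 -0.68 ] j [ 0.036  0.301 -0.065  0.    -1.204  0.305]
 rot [ 0.     0.002 -0.   ]  delta in current frame [2.187 1.333 2.195]  in target frame [2.181 1.334 2.199]
roller [([323.0, 204.0], 0.91), ([268.0, 384.0], 0.75), ([380.0, 71.0], 0.58)]
roller_grip [([324.0, 202.0], 0.86), ([380.0, 70.0], 0.55)]
rest_top [([329.0, 163.0], 0.81)]
stand [([266.0, 363.0], 0.79)]
bar_mid [([268.0, 384.0], 0.94)]
```

View pics/w1.png

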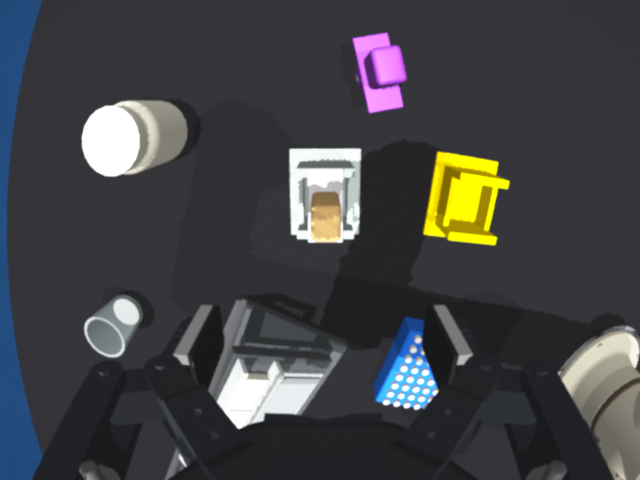

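Wrist view: roller handle at (325,218), rest foot plate columns 290–361 and rows 149–240, parallel to the image axes, so the yaw estimate is good. The stand's near end is at bottom left.

```bash
cat >> h.py <<'E'
def projw(k,X):
    q=k['R']@np.asarray(X,float)+k['t'];r=np.hypot(q[0],q[1]);th=np.arctan2(r,q[2]);K=k['intrinsics']
    return np.array([K[0,2],K[1,2]])+K[0,0]*th*q[:2]/r
E
python3 - <<'E'
from h import *
k=arm.calibration('wrist')
im=cv2.cvtColor(cv2.imread('pics/w1.png'),cv2.COLOR_BGR2HSV)
wood=((im[...,0]>8)&(im[...,0]<22)&(im[...,1]>90)&(im[...,2]>60)).astype(np.uint8); wood[:150]=0; wood[260:]=0; wood[:,:280]=0; wood[:,370:]=0
ys,xs=np.nonzero(wood);print('wood',xs.min(),xs.max(),ys.min(),ys.max(),len(xs))
for p in ([564,-138,19.4],):
    Rz=R.from_euler('z',p[2],degrees=True)
    f=lambda x,y,z:np.round(projw(k,Rz.apply([x,y,z])+[p[0],p[1],0]),1)
    print('handle box',[f(sx*12,sy*15,z) for z in(65,121) for sx in(-1,1) for sy in (-1,1)])
    print('foot',[f(sx*37,sy*47,0) for sx in(-1,1) for sy in(-1,1)])
    print('cheek tops',[f(sx*27,sy*34,57) for sx in(-1,1) for sy in(-1,1)])
A=cv2.imread('pics/w1.png')
c=np.hstack([cv2.resize(A[135:255,280:375],None,fx=4.2,fy=4.2,interpolation=cv2.INTER_CUBIC),cv2.resize(A[290:450,160:350],None,fx=2.1,fy=3.15,interpolation=cv2.INTER_CUBIC)])
cv2.imwrite('pics/w1c.png',(255*(c/255.)**.7).astype(np.uint8))
E
```

```text
wood 311 339 193 238 1181
handle box [array([340.5, 188. ]), array([339.9, 219.8]), array([313.9, 187.9]), array([314. , 219.7]), array([343.8, 203.1]), array([343. , 240.3]), array([312.1, 202.9]), array([312.3, 240.2])]
foot [array([361.7, 146.5]), array([359.2, 230.7]), array([291.7, 146.1]), array([293.1, 230.4])]
cheek tops [array([356.8, 166.2]), array([354.8, 236.4]), array([297.7, 165.9]), array([298.7, 236.2])]
```

View pics/w1c.png

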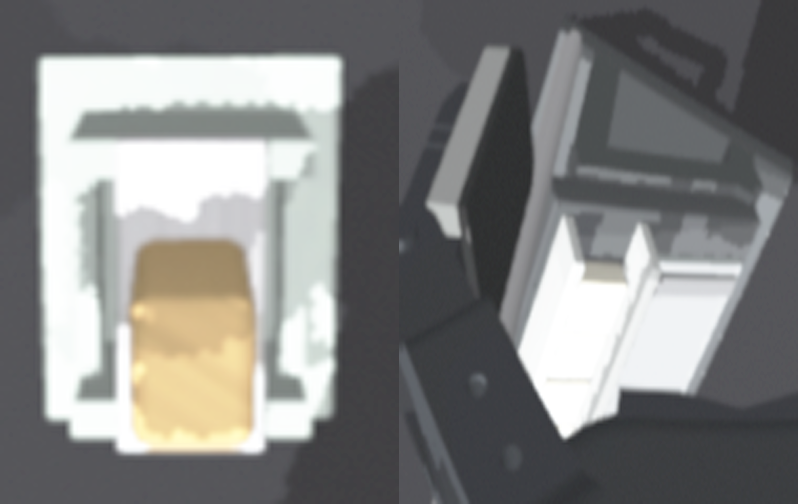

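```bash
python3 - <<'E'
from h import *
Rs=R.from_euler('y',-27,degrees=True).as_matrix()
S1=lambda u,v:(335+u/1.85,175+v/1.85); S2=lambda u,v:(165+(u-400)/2.5,90+v/2.5); S3=lambda u,v:(160+(u-399)/2.1,290+v/3.15)
bm=np.array([26,0,97.]); W=lambda x,y,z=14:bm+Rs@[x,y,z]
k=arm.calibration('wrist')
P={'scene':lambda X:proj('scene',X),'side':lambda X:proj('side',X),'wrist':lambda X:projw(k,X)}
obs=[('scene',(26,-135,267),S1(24,20)),('scene',(26,135,267),S1(377,22)),('scene',(66,-135,237),S1(22,84)),('scene',(66,135,237),S1(384,86)),
('side',(26,135,267),S2(473,26)),('side',(26,-135,267),S2(722,198)),('side',(66,135,237),S2(536,48)),('side',(66,-135,237),S2(778,215)),
('side',W(21,130),S2(527,205)),('side',W(21,-130),S2(738,382)),('side',W(-21,130),S2(491,243)),('side',W(-21,-130),S2(698,430)),
('wrist',W(21,-130),S3(567,215)),('wrist',W(-21,-130),S3(642,222)),('wrist',W(0,-112,5),S3(605,265)),('wrist',(-75,-140,4),S3(792,170)),('wrist',(75,-140,4),S3(570,25))]
for sel in (obs,obs[12:],obs[:8],obs[8:]):
    f=lambda p:np.concatenate([P[c](R.from_euler('z',p[2]).apply(X)+[p[0],p[1],0])-uv for c,X,uv in sel])
    r=least_squares(f,[560,160,-.1],loss='soft_l1',x_scale=[10,10,.1]);print(r.x,np.rad2deg(r.x[2]));print(f(r.x).reshape(-1,2).T)
y=np.deg2rad(19.4)
to([564.5,-135.7,72],tool([0,0,-1],[-np.cos(y),-np.sin(y),0]))
E
```

```text
[564.703 161.641  -0.12 ] -6.86738821832553
[[-0.802 -1.487  0.193 -0.157  1.827  1.779 -1.274  0.153  0.085  0.499
  -0.407 -0.665  5.942  7.48  -2.055  1.098 -3.335]
 [ 1.866  1.69  -0.868 -0.546 -0.197  0.159 -0.15  -0.123 -2.542 -4.001
  -2.562 -4.705 11.877 11.544  2.171 -5.045 -6.149]]
[575.643 159.006  -0.201] -11.491108213588765
[[  6.794   7.227  -2.935  -0.933  -1.063]
 [  8.926  10.677  -0.375  -2.111 -10.525]]
[564.118 162.687  -0.125] -7.190201717548094
[[-0.239 -0.888  0.611  0.293  1.609  0.604 -1.427 -0.842]
 [ 1.42   1.71  -1.385 -0.524 -0.377  0.291 -0.28   0.072]]
[563.228 158.122  -0.112] -6.430202933530829
[[ 0.132  1.785 -0.33   0.696  7.182  8.945 -0.691  2.672 -2.458]
 [-1.391 -2.915 -1.289 -3.471  9.591  9.179  0.047 -7.502 -8.166]]
t 4.6 pos [ 566.019 -136.745  251.46 ] w 85.5 F [-0.607  0.766 -0.532] j [ 0.041  0.299 -0.068 -0.    -1.204  0.301]
 rot [0.    0.003 0.   ]  delta in current frame [  1.465 179.46    1.094]  in target frame [  1.49  179.46    1.086]
```

```bash
python3 -m creep '[{"delta_pos":[-2,18,3],"rot":[0,0,0],"jaw":85},{"delta_pos":[-2,18,0],"rot":[0,0,0],"jaw":85},{"delta_pos":[0,18,0],"rot":[0,0,0],"jaw":85},{"delta_pos":[0,18,0],"rot":[0,0,0],"jaw":85},{"delta_pos":[0,18,0],"rot":[0,0,0],"jaw":85},{"delta_pos":[0,12,0],"rot":[0,0,0],"jaw":85},{"delta_pos":[0,0,0],"rot":[0,0,0],"jaw":85},{"delta_pos":[0,0,0],"rot":[0,0,0],"jaw":85},{"delta_pos":[0,0,0],"rot":[0,0,0],"jaw":85},{"delta_pos":[0,0,0],"rot":[0,0,0],"jaw":85}]'
python3 - <<'E'
from h import *
y=np.deg2rad(19.4)
to([564.5,-135.7,72],tool([0,0,-1],[-np.cos(y),-np.sin(y),0]))
save('wrist','pics/w2.png')
E
```

```text
clock: 5.43
position: [565.6, -141.6, 150.9]
ee_rot: [0.408, 0.578, -0.577, -0.407]
contact_force: [0.3, 0.0, 0.4]
gripper_width: 84.9
t 5.43 pos [ 565.636 -141.615  150.919] w 84.9 F [0.314 0.03  0.416] j [ 0.032  0.382 -0.213  0.    -0.973  0.309]
 rot [ 0.003  0.004 -0.001]  delta in current frame [ 6.045 78.914 -0.704]  in target frame [ 5.956 78.919 -0.894]
```

```bash
python3 - <<'E'
from h import *
k=arm.calibration('wrist');print(arm.read_state()['position'])
im0=save('wrist','pics/w2.png')
im=cv2.cvtColor(im0,cv2.COLOR_RGB2HSV)
wood=((im[...,0]>8)&(im[...,0]<22)&(im[...,1]>90)&(im[...,2]>60)).astype(np.uint8)
n,l,st,c=cv2.connectedComponentsWithStats(wood);
for i in range(1,n):
    if st[i,4]>200: print(st[i],c[i])
for p in ([565,-138.2,19.4],):
    Rz=R.from_euler('z',p[2],degrees=True)
    f=lambda x,y,z:np.round(projw(k,Rz.apply([x,y,z])+[p[0],p[1],0]),1)
    print('handle box',[f(sx*12,sy*15,z) for z in(65,121) for sx in(-1,1) for sy in (-1,1)])
    print('foot',[f(sx*37,sy*47,0) for sx in(-1,1) for sy in(-1,1)])
y=np.deg2rad(19.4)
to([565,-138.2,72],tool([0,0,-1],[-np.cos(y),-np.sin(y),0]))
E
```

```text
[ 565.549 -141.745  150.774]
[ 301  230   45   80 3228] [323.213 269.971]
handle box [array([343.1, 226.1]), array([342. , 268.6]), array([305.9, 225.9]), array([306.4, 268.4]), array([348.4, 259.6]), array([346.6, 311. ]), array([300.8, 259.3]), array([301.9, 310.7])]
foot [array([371. , 163.5]), array([366.5, 271.7]), array([278.1, 163. ]), array([281.5, 271.2])]
t 5.53 pos [ 565.366 -141.866  150.55 ] w 85.1 F [ 0.552 -0.133 -0.676] j [ 0.032  0.382 -0.213  0.    -0.973  0.309]
 rot [ 0.002  0.003 -0.001]  delta in current frame [ 3.64  78.549 -0.716]  in target frame [ 3.58  78.55  -0.873]
```

View pics/w2.png

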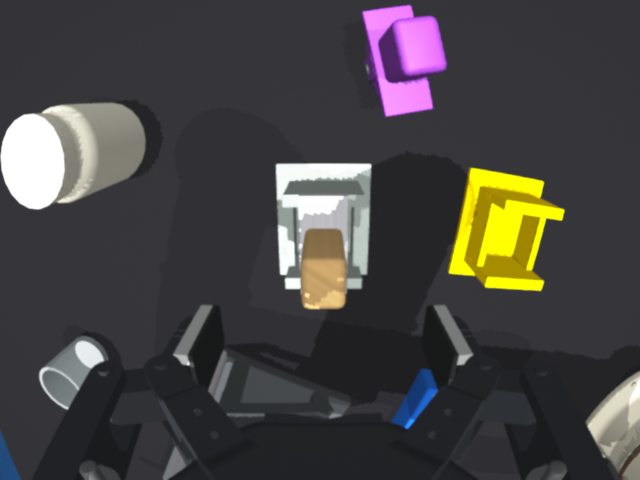

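The wrist view matches the prediction to within about 1 px: handle 301–346 x 230–310, foot plate corner at row 163. Descending to grasp.

```bash
python3 -m creep '[{"delta_pos":[-4,10,-1],"rot":[0.002,0.003,0],"jaw":85},{"delta_pos":[0,14,0],"rot":[0,0,0],"jaw":85},{"delta_pos":[0,14,0],"rot":[0,0,0],"jaw":85},{"delta_pos":[0,14,0],"rot":[0,0,0],"jaw":85},{"delta_pos":[0,14,0],"rot":[0,0,0],"jaw":85},{"delta_pos":[0,12,0],"rot":[0,0,0],"jaw":85},{"delta_pos":[0,0,0],"rot":[0,0,0],"jaw":85},{"delta_pos":[0,0,0],"rot":[0,0,0],"jaw":85},{"delta_pos":[0,0,0],"rot":[0,0,0],"jaw":85},{"delta_pos":[0,0,0],"rot":[0,0,0],"jaw":85}]'
python3 - <<'E'
from h import *
y=np.deg2rad(19.4)
to([565.3,-137.8,72],tool([0,0,-1],[-np.cos(y),-np.sin(y),0]))
E
```

```text
clock: 6.37
position: [567.7, -145.7, 72.2]
ee_rot: [-0.409, -0.577, 0.577, 0.409]
contact_force: [-0.6, -0.3, 0.0]
gripper_width: 84.6
t 6.37 pos [ 567.697 -145.703   72.236] w 84.6 F [-0.553 -0.344  0.046] j [ 0.025  0.478 -0.288  0.001 -0.805  0.312]
 rot [-0.    -0.001 -0.001]  delta in current frame [ 8.251  0.229 -0.36 ]  in target frame [ 8.25   0.236 -0.364]
```

```bash
python3 -m creep '[{"delta_pos":[4,0,0],"rot":[0,0,0],"jaw":85},{"delta_pos":[4.2,0,0],"rot":[0,0,0],"jaw":85},{"delta_pos":[0,0,0],"rot":[0,0,0],"jaw":85},{"delta_pos":[0,0,0],"rot":[0,0,0],"jaw":10},{"delta_pos":[0,0,0],"rot":[0,0,0],"jaw":10},{"delta_pos":[0,0,0],"rot":[0,0,0],"jaw":10},{"delta_pos":[0,0,0],"rot":[0,0,0],"jaw":10},{"delta_pos":[0,0,0],"rot":[0,0,0],"jaw":10},{"delta_pos":[0,0,0],"rot":[0,0,0],"jaw":10},{"delta_pos":[0,0,0],"rot":[0,0,0],"jaw":10}]'
python3 - <<'E'
from h import *
y=np.deg2rad(19.4)
to([565.3,-137.8,72],tool([0,0,-1],[-np.cos(y),-np.sin(y),0]))
E
```

```text
clock: 7.2
position: [564.3, -137.9, 71.4]
ee_rot: [-0.408, -0.576, 0.578, 0.409]
contact_force: [-0.7, 0.3, 2.1]
gripper_width: 23.2
t 7.2 pos [ 564.324 -137.904   71.444] w 23.2 F [-0.71   0.347  2.069] j [ 0.039  0.472 -0.301  0.001 -0.799  0.298]
 rot [-0.002 -0.001 -0.   ]  delta in current frame [-0.225 -0.558 -0.955]  in target frame [-0.226 -0.556 -0.956]
```

```bash
python3 -m creep '[{"delta_pos":[0,-8,0],"rot":[0,0,0],"jaw":10},{"delta_pos":[0,-25,0],"rot":[0,0,0],"jaw":10},{"delta_pos":[0,-30,0],"rot":[0,0,0],"jaw":10},{"delta_pos":[0,-30,0],"rot":[0,0,0],"jaw":10},{"delta_pos":[0,-30,0],"rot":[0,0,0],"jaw":10},{"delta_pos":[7,-15,20],"rot":[0,0,0],"jaw":10},{"delta_pos":[7,-15,20],"rot":[0,0,0],"jaw":10},{"delta_pos":[7,-15,20],"rot":[0,0,0],"jaw":10},{"delta_pos":[7,-15,20],"rot":[0,0,0],"jaw":10},{"delta_pos":[7,-15,20],"rot":[0,0,0],"jaw":10}]'
cat >> h.py <<'E'
def stand(x=564.5,y=161.7,yaw=-6.95):
    Rz=R.from_euler('z',yaw,degrees=True).as_matrix(); B=Rz@R.from_euler('y',-27,degrees=True).as_matrix()
    return Rz@[26,0,97]+np.array([x,y,0]),B   # bar_mid, bar axes
def tgt(sy,h,sx=0,st=(564.5,161.7,-6.95)):
    o,B=stand(*st); return o+B@[sx,sy,h+64.4], np.c_[B[:,1],-B[:,2],-B[:,0]]  # foot at height h over home face
E
python3 - <<'E'
from h import *
print(tgt(0,110)); to(*tgt(0,110))
E
```

```text
clock: 8.03
position: [456.7, -137.7, 269.6]
ee_rot: [-0.408, -0.576, 0.578, 0.41]
contact_force: [-0.3, -0.2, -2.7]
gripper_width: 23.2
(array([511.715, 168.134, 252.392]), array([[ 0.121,  0.451, -0.884],
       [ 0.993, -0.055,  0.108],
       [ 0.   , -0.891, -0.454]]))
t 8.03 pos [ 456.741 -137.652  269.64 ] w 23.2 F [-0.265 -0.236 -2.679] j [ 0.049  0.104 -0.273 -0.    -1.198  0.289]
 rot [-0.467  0.45   0.109]  delta in current frame [ 270.293   17.069 -153.217]  in target frame [310.192  23.344  -7.823]
```

```bash
python3 -m creep '[{"delta_pos":[0,0,0],"rot":[-0.0667,0.0643,0.0156],"jaw":10},{"delta_pos":[0,0,0],"rot":[-0.0667,0.0643,0.0156],"jaw":10},{"delta_pos":[0,0,0],"rot":[-0.0667,0.0643,0.0156],"jaw":10},{"delta_pos":[0,0,0],"rot":[-0.0667,0.0643,0.0156],"jaw":10},{"delta_pos":[0,0,0],"rot":[-0.0667,0.0643,0.0156],"jaw":10},{"delta_pos":[0,0,0],"rot":[-0.0667,0.0643,0.0156],"jaw":10},{"delta_pos":[0,0,0],"rot":[-0.0667,0.0643,0.0156],"jaw":10},{"delta_pos":[10,0,0],"rot":[0,0,0],"jaw":10},{"delta_pos":[30,0,0],"rot":[0,0,0],"jaw":10},{"delta_pos":[10,0,0],"rot":[0,0,0],"jaw":10}]'
python3 -m creep '[{"delta_pos":[20,0,0],"rot":[0,0,0],"jaw":10},{"delta_pos":[30,0,0],"rot":[0,0,0],"jaw":10},{"delta_pos":[30,0,0],"rot":[0,0,0],"jaw":10},{"delta_pos":[30,0,0],"rot":[0,0,0],"jaw":10},{"delta_pos":[20,0,0],"rot":[0,0,0],"jaw":10},{"delta_pos":[10,0,0],"rot":[0,0,0],"jaw":10},{"delta_pos":[0,0,0],"rot":[0,0,0],"jaw":10},{"delta_pos":[0,0,0],"rot":[0,0,0],"jaw":10},{"delta_pos":[0,0,0],"rot":[0,0,0],"jaw":10},{"delta_pos":[0,0,0],"rot":[0,0,0],"jaw":10}]'
python3 - <<'E'
from h import *
import json
to(*tgt(-112,110)); k=arm.calibration('wrist'); json.dump({a:b.tolist() for a,b in k.items()},open('k3.json','w'));save('wrist','pics/w3.png');to(*tgt(0,110))
E
```

```text
clock: 8.87
position: [463.2, -87.3, 268.7]
ee_rot: [0.639, 0.565, -0.347, -0.39]
contact_force: [-0.4, 0.3, -3.0]
gripper_width: 23.2
clock: 9.7
position: [481.1, 49.8, 269.0]
ee_rot: [0.639, 0.565, -0.346, -0.39]
contact_force: [0.1, -0.8, -3.5]
gripper_width: 23.2
t 9.7 pos [481.084  49.772 269.042] w 23.2 F [ 0.056 -0.815 -3.454] j [ 0.591 -0.109 -0.752  0.534 -0.628 -1.102]
 rot [ 0.002 -0.    -0.002]  delta in current frame [ 9.239 22.132 -6.731]  in target frame [ 9.199 22.137 -6.771]
t 9.75 pos [481.223  49.83  269.191] w 23.3 F [-0.585  0.058 -2.962] j [ 0.591 -0.109 -0.752  0.534 -0.628 -1.102]
 rot [ 0.002 -0.    -0.002]  delta in current frame [121.162  22.037  -6.487]  in target frame [121.125  22.211  -6.587]
```

View pics/w3.png

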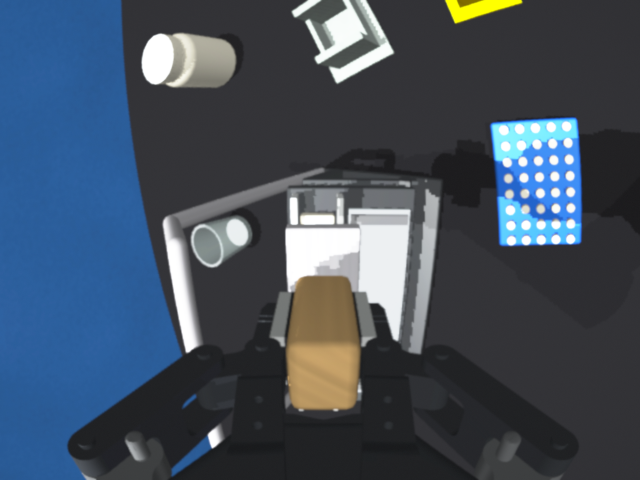

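Wrist view from over the stand's right end, with the roller held square. Channel walls are at columns ~294 and ~341, the bar end at row ~213, the rail corner at (174,220). I'll measure those numerically.

```bash
python3 - <<'E'
from h import *
import json
k={a:np.array(b) for a,b in json.load(open('k3.json')).items()}
g=cv2.imread('pics/w3.png',0)
for r in (198,204,210,218): print(r,g[r,280:352].tolist())
for c in (294,341,318): print(c,g[180:232,c].tolist())
for st in ((564.5,161.7,-6.95),):
    o,B=stand(*st); q=lambda x,y,z:np.round(projw(k,o+B@[x,y,z]),1)
    for y in(-130,-112): print(y,'wall tops x=-24,-18,18,24',[q(x,y,14) for x in(-24,-18,18,24)])
    print('bar end proud 5',[q(x,-112,5) for x in (-16,16)],'home',q(0,-112,0))
    Rz=R.from_euler('z',st[2],degrees=True); print('rail end',projw(k,Rz.apply([26,-135,267])+[st[0],st[1],0]),'base',[projw(k,Rz.apply([x,-140,0])+[st[0],st[1],0]) for x in (-75,75)])
E
```

```text
198 [52, 52, 52, 52, 52, 53, 67, 97, 116, 147, 223, 251, 253, 253, 252, 249, 220, 145, 100, 79, 73, 72, 72, 72, 77, 92, 99, 100, 100, 100, 99, 100, 100, 110, 132, 143, 145, 145, 144, 144, 144, 144, 143, 143, 142, 142, 142, 142, 142, 142, 142, 142, 142, 142, 141, 142, 154, 189, 216, 205, 192, 188, 178, 137, 90, 72, 70, 69, 71, 71, 70, 71]
204 [52, 51, 52, 53, 52, 53, 67, 98, 117, 165, 246, 255, 255, 255, 255, 255, 250, 195, 116, 80, 72, 72, 72, 72, 73, 80, 92, 99, 100, 99, 100, 100, 100, 107, 126, 139, 144, 144, 145, 144, 143, 143, 142, 142, 143, 142, 142, 142, 142, 142, 141, 142, 142, 142, 141, 142, 165, 220, 245, 244, 223, 210, 197, 149, 94, 72, 70, 70, 70, 70, 70, 70]
210 [51, 51, 52, 52, 51, 53, 66, 97, 115, 152, 233, 254, 255, 255, 255, 255, 252, 209, 124, 85, 74, 72, 72, 76, 87, 96, 100, 100, 99, 98, 98, 98, 97, 98, 105, 125, 137, 133, 125, 121, 122, 123, 123, 123, 123, 120, 115, 121, 133, 137, 138, 135, 126, 121, 117, 123, 161, 219, 237, 224, 212, 209, 194, 146, 90, 71, 72, 92, 155, 224, 235, 235]
218 [52, 53, 51, 52, 52, 52, 59, 81, 106, 144, 222, 253, 255, 255, 255, 255, 254,
[... 775 characters left out ...]
, 210, 245, 253, 254]
318 [113, 136, 140, 129, 100, 67, 54, 70, 103, 130, 142, 144, 145, 145, 145, 144, 145, 145, 144, 145, 145, 145, 145, 145, 145, 144, 144, 144, 143, 140, 125, 103, 105, 135, 174, 237, 254, 255, 255, 255, 255, 255, 255, 251, 190, 127, 123, 147, 212, 246, 253, 254]
-130 wall tops x=-24,-18,18,24 [array([343.9, 195.6]), array([337.2, 195.6]), array([297.1, 195.6]), array([290.4, 195.6])]
-112 wall tops x=-24,-18,18,24 [array([343.6, 214.9]), array([337. , 214.9]), array([297.4, 214.9]), array([290.8, 214.9])]
bar end proud 5 [array([334.5, 212.3]), array([300.2, 212.2])] home [317.4 210.8]
rail end [177.142 242.857] base [array([443.697, 176.656]), array([319.18 , 165.071])]
```

```bash
sed -i 's/st=(564.5,161.7,-6.95)/st=(564.4,163.2,-6.95)/' h.py
python3 -m creep '[{"delta_pos":[5,0,-1.5],"rot":[0.002,0,-0.002],"jaw":10},{"delta_pos":[8,10,-2.5],"rot":[0,0,0],"jaw":10},{"delta_pos":[8,15,-2.5],"rot":[0,0,0],"jaw":10},{"delta_pos":[3.5,20,0],"rot":[0,0,0],"jaw":10},{"delta_pos":[0,20,0],"rot":[0,0,0],"jaw":10},{"delta_pos":[0,20,0],"rot":[0,0,0],"jaw":10},{"delta_pos":[0,12,0],"rot":[0,0,0],"jaw":10},{"delta_pos":[0,8,0],"rot":[0,0,0],"jaw":10},{"delta_pos":[0,0,0],"rot":[0,0,0],"jaw":10},{"delta_pos":[0,0,0],"rot":[0,0,0],"jaw":10}]'
python3 - <<'E'
from h import *
to(*tgt(-98,8))
E
```

```text
clock: 10.58
position: [537.8, 68.1, 178.4]
ee_rot: [0.638, 0.565, -0.347, -0.391]
contact_force: [0.6, 0.1, -3.0]
gripper_width: 23.7
t 10.58 pos [537.846  68.106 178.424] w 23.7 F [ 0.631  0.093 -2.977] j [ 0.438  0.106 -0.874  0.937 -0.303 -1.423]
 rot [-0.  0.  0.]  delta in current frame [-0.394 18.696  0.559]  in target frame [-0.391 18.696  0.566]
```

```bash
python3 -m creep '[{"delta_pos":[0,5,0.5],"rot":[0,0,0],"jaw":10},{"delta_pos":[0,5,0],"rot":[0,0,0],"jaw":10},{"delta_pos":[0,4,0],"rot":[0,0,0],"jaw":10},{"delta_pos":[0,3,0],"rot":[0,0,0],"jaw":10},{"delta_pos":[0,0,0],"rot":[0,0,0],"jaw":10},{"delta_pos":[0,0,0],"rot":[0,0,0],"jaw":10},{"delta_pos":[0,0,0],"rot":[0,0,0],"jaw":10},{"delta_pos":[0,0,0],"rot":[0,0,0],"jaw":10},{"delta_pos":[0,0,0],"rot":[0,0,0],"jaw":10},{"delta_pos":[0,0,0],"rot":[0,0,0],"jaw":10}]'
cat >> h.py <<'E'
def st():
    s=arm.read_state();P,M=tgt(0,0);d=M.T@(s['position']-P);C=R.from_quat(s['ee_rot']).as_matrix()
    print('t',round(s['clock'],2),'sy %.1f h %.1f sx %.1f'%(d[0],-d[1],-d[2]),'w %.1f'%s['gripper_width'],'F(tool xyz)',M.T@(s['contact_force']+[0,0,2.8]),'j',s['joints'],'rot',R.from_matrix(C.T@M).as_rotvec())
E
python3 - <<'E'
from h import *
st()
E
```

```text
clock: 11.42
position: [544.9, 68.1, 163.7]
ee_rot: [0.638, 0.566, -0.346, -0.391]
contact_force: [0.1, -0.3, -3.8]
gripper_width: 23.5
t 11.42 sy -96.7 h 10.4 sx 0.1 w 23.5 F(tool xyz) [-0.245  0.975  0.396] j [ 0.368  0.135 -0.907  1.122 -0.238 -1.553] rot [0.001 0.001 0.002]
```

```bash
python3 -m creep '[{"delta_pos":[0,1.5,0],"rot":[0,0,0],"jaw":10},{"delta_pos":[0,1.5,0],"rot":[0,0,0],"jaw":10},{"delta_pos":[0,1.5,0],"rot":[0,0,0],"jaw":10},{"delta_pos":[0,1,0],"rot":[0,0,0],"jaw":10},{"delta_pos":[0,1,0],"rot":[0,0,0],"jaw":10},{"delta_pos":[0,1,0],"rot":[0,0,0],"jaw":10},{"delta_pos":[0,0,0],"rot":[0,0,0],"jaw":10},{"delta_pos":[0,0,0],"rot":[0,0,0],"jaw":10},{"delta_pos":[0,0,0],"rot":[0,0,0],"jaw":10},{"delta_pos":[0,0,0],"rot":[0,0,0],"jaw":10}]'
python3 -c "
from h import *
st()"
```

```text
clock: 12.25
position: [548.2, 67.4, 156.8]
ee_rot: [0.638, 0.566, -0.346, -0.391]
contact_force: [-3.7, 0.6, 1.4]
gripper_width: 23.8
t 12.25 sy -97.0 h 2.7 sx 0.0 w 23.8 F(tool xyz) [ 0.182 -5.467  1.387] j [ 0.325  0.149 -0.92   1.232 -0.208 -1.627] rot [0.001 0.001 0.001]
```

```bash
python3 -m creep '[{"delta_pos":[0,1,0],"rot":[0,0,0],"jaw":10},{"delta_pos":[0,1,0],"rot":[0,0,0],"jaw":10},{"delta_pos":[0,0.5,0],"rot":[0,0,0],"jaw":10},{"delta_pos":[0,0,0],"rot":[0,0,0],"jaw":10},{"delta_pos":[0,0,0],"rot":[0,0,0],"jaw":10},{"delta_pos":[0,0,0],"rot":[0,0,0],"jaw":10},{"delta_pos":[0,0,0],"rot":[0,0,0],"jaw":10},{"delta_pos":[0,0,0],"rot":[0,0,0],"jaw":10},{"delta_pos":[0,0,0],"rot":[0,0,0],"jaw":10},{"delta_pos":[0,0,0],"rot":[0,0,0],"jaw":10}]'
python3 -c "
from h import *
st()"
```

```text
clock: 13.08
position: [549.4, 67.5, 154.7]
ee_rot: [0.638, 0.566, -0.346, -0.391]
contact_force: [-6.3, 1.4, 3.7]
gripper_width: 23.2
t 13.08 sy -96.8 h 0.3 sx 0.0 w 23.2 F(tool xyz) [ 0.612 -8.735  2.721] j [ 0.309  0.153 -0.924  1.275 -0.198 -1.656] rot [0.001 0.001 0.002]
```

```bash
python3 -m creep '[{"delta_pos":[0,1,0],"rot":[0,0,0],"jaw":10},{"delta_pos":[0,0.5,0],"rot":[0,0,0],"jaw":10},{"delta_pos":[0,0.5,0],"rot":[0,0,0],"jaw":10},{"delta_pos":[0,0,0],"rot":[0,0,0],"jaw":10},{"delta_pos":[0,0,0],"rot":[0,0,0],"jaw":10},{"delta_pos":[0,0,0],"rot":[0,0,0],"jaw":10},{"delta_pos":[0,0,0],"rot":[0,0,0],"jaw":10},{"delta_pos":[0,0,0],"rot":[0,0,0],"jaw":10},{"delta_pos":[0,0,0],"rot":[0,0,0],"jaw":10},{"delta_pos":[0,0,0],"rot":[0,0,0],"jaw":10}]'
python3 -c "
from h import *
st()"
```

```text
clock: 13.92
position: [549.7, 67.8, 154.4]
ee_rot: [0.638, 0.567, -0.345, -0.39]
contact_force: [-18.1, 1.8, 18.1]
gripper_width: 23.3
t 13.92 sy -96.5 h -0.0 sx 0.2 w 23.3 F(tool xyz) [ -0.424 -26.872   6.75 ] j [ 0.296  0.153 -0.928  1.31  -0.19  -1.679] rot [0.003 0.002 0.003]
```

```bash
python3 -m creep '[{"delta_pos":[1.5,0,0.3],"rot":[0,0,0],"jaw":10},{"delta_pos":[3,0,0],"rot":[0,0,0],"jaw":10},{"delta_pos":[4,0,0],"rot":[0,0,0],"jaw":10},{"delta_pos":[4,0,0],"rot":[0,0,0],"jaw":10},{"delta_pos":[4,0,0],"rot":[0,0,0],"jaw":10},{"delta_pos":[4,0,0],"rot":[0,0,0],"jaw":10},{"delta_pos":[4,0,0],"rot":[0,0,0],"jaw":10},{"delta_pos":[4,0,0],"rot":[0,0,0],"jaw":10},{"delta_pos":[4,0,0],"rot":[0,0,0],"jaw":10},{"delta_pos":[4,0,0],"rot":[0,0,0],"jaw":10}]'
python3 -c "
from h import *
st()"
```

```text
clock: 14.75
position: [553.6, 101.1, 154.4]
ee_rot: [0.64, 0.564, -0.346, -0.39]
contact_force: [-18.2, -3.2, 18.0]
gripper_width: 23.2
t 14.75 sy -63.0 h 0.0 sx 0.1 w 23.2 F(tool xyz) [ -5.389 -26.603   6.326] j [ 0.396  0.173 -0.898  1.239 -0.245 -1.7  ] rot [ 0.004 -0.001 -0.004]
```

Works well: the wheel stays at home height with about 27 N. Continuing along the bar.

```bash
python3 -m creep '[{"delta_pos":[5,0,0],"rot":[0,0,0],"jaw":10},{"delta_pos":[5,0,0],"rot":[0,0,0],"jaw":10},{"delta_pos":[5,0,0],"rot":[0,0,0],"jaw":10},{"delta_pos":[5,0,0],"rot":[0,0,0],"jaw":10},{"delta_pos":[5,0,0],"rot":[0,0,0],"jaw":10},{"delta_pos":[5,0,0],"rot":[0,0,0],"jaw":10},{"delta_pos":[5,0,0],"rot":[0,0,0],"jaw":10},{"delta_pos":[5,0,0],"rot":[0,0,0],"jaw":10},{"delta_pos":[5,0,0],"rot":[0,0,0],"jaw":10},{"delta_pos":[5,0,0],"rot":[0,0,0],"jaw":10}]'
python3 -c "
from h import *
st()"
```

```text
clock: 15.58
position: [560.1, 153.1, 154.5]
ee_rot: [0.639, 0.566, -0.345, -0.39]
contact_force: [-19.2, -2.9, 18.0]
gripper_width: 23.4
t 15.58 sy -10.6 h 0.1 sx 0.2 w 23.4 F(tool xyz) [ -5.244 -26.986   7.226] j [ 0.523  0.209 -0.843  1.146 -0.305 -1.717] rot [0.003 0.001 0.001]
```

```bash
python3 -m creep '[{"delta_pos":[5,0,0],"rot":[0,0,0],"jaw":10},{"delta_pos":[5,0,0],"rot":[0,0,0],"jaw":10},{"delta_pos":[5,0,0],"rot":[0,0,0],"jaw":10},{"delta_pos":[5,0,0],"rot":[0,0,0],"jaw":10},{"delta_pos":[5,0,0],"rot":[0,0,0],"jaw":10},{"delta_pos":[5,0,0],"rot":[0,0,0],"jaw":10},{"delta_pos":[5,0,0],"rot":[0,0,0],"jaw":10},{"delta_pos":[5,0,0],"rot":[0,0,0],"jaw":10},{"delta_pos":[5,0,0],"rot":[0,0,0],"jaw":10},{"delta_pos":[5,0,0],"rot":[0,0,0],"jaw":10}]'
python3 -c "
from h import *
st()"
python3 -m creep '[{"delta_pos":[5,0,0],"rot":[0,0,0],"jaw":10},{"delta_pos":[5,0,0],"rot":[0,0,0],"jaw":10},{"delta_pos":[5,0,0],"rot":[0,0,0],"jaw":10},{"delta_pos":[5,0,0],"rot":[0,0,0],"jaw":10},{"delta_pos":[5,0,0],"rot":[0,0,0],"jaw":10},{"delta_pos":[5,0,0],"rot":[0,0,0],"jaw":10},{"delta_pos":[5,0,0],"rot":[0,0,0],"jaw":10},{"delta_pos":[5,0,0],"rot":[0,0,0],"jaw":10},{"delta_pos":[5,0,0],"rot":[0,0,0],"jaw":10},{"delta_pos":[5,0,0],"rot":[0,0,0],"jaw":10}]'
python3 -c "
from h import *
st()"
```

```text
clock: 16.42
position: [566.4, 204.0, 154.6]
ee_rot: [0.638, 0.567, -0.345, -0.391]
contact_force: [-14.6, 1.2, 12.5]
gripper_width: 23.4
t 16.42 sy 40.8 h 0.1 sx 0.3 w 23.4 F(tool xyz) [ -0.617 -20.257   6.078] j [ 0.633  0.25  -0.776  1.059 -0.363 -1.724] rot [0.003 0.001 0.004]
clock: 17.25
position: [572.5, 253.7, 154.7]
ee_rot: [0.638, 0.567, -0.345, -0.391]
contact_force: [-13.4, 1.0, 10.7]
gripper_width: 23.4
t 17.25 sy 90.8 h 0.1 sx 0.4 w 23.4 F(tool xyz) [ -0.611 -18.146   5.806] j [ 0.726  0.296 -0.699  0.978 -0.422 -1.722] rot [0.003 0.001 0.004]
```

```bash
python3 -m creep '[{"delta_pos":[5,0.5,0],"rot":[0,0,0],"jaw":10},{"delta_pos":[3,0.5,0],"rot":[0,0,0],"jaw":10},{"delta_pos":[0,0,0],"rot":[0,0,0],"jaw":10},{"delta_pos":[-4,0,0],"rot":[0,0,0],"jaw":10},{"delta_pos":[-7,0,0],"rot":[0,0,0],"jaw":10},{"delta_pos":[-7,0,0],"rot":[0,0,0],"jaw":10},{"delta_pos":[-7,0,0],"rot":[0,0,0],"jaw":10},{"delta_pos":[-7,0,0],"rot":[0,0,0],"jaw":10},{"delta_pos":[-7,0,0],"rot":[0,0,0],"jaw":10},{"delta_pos":[-7,0,0],"rot":[0,0,0],"jaw":10}]'
python3 -c "
from h import *
st()"
python3 -m creep '[{"delta_pos":[-7,0,0],"rot":[0,0,0],"jaw":10},{"delta_pos":[-7,0,0],"rot":[0,0,0],"jaw":10},{"delta_pos":[-7,0,0],"rot":[0,0,0],"jaw":10},{"delta_pos":[-7,0,0],"rot":[0,0,0],"jaw":10},{"delta_pos":[-7,0,0],"rot":[0,0,0],"jaw":10},{"delta_pos":[-7,0,0],"rot":[0,0,0],"jaw":10},{"delta_pos":[-7,0,0],"rot":[0,0,0],"jaw":10},{"delta_pos":[-7,0,0],"rot":[0,0,0],"jaw":10},{"delta_pos":[-7,0,0],"rot":[0,0,0],"jaw":10},{"delta_pos":[-7,0,0],"rot":[0,0,0],"jaw":10}]'
python3 -c "
from h import *
st()"
```

```text
clock: 18.08
position: [568.5, 217.6, 154.7]
ee_rot: [0.636, 0.569, -0.344, -0.39]
contact_force: [-16.1, 4.0, 14.3]
gripper_width: 23.7
t 18.08 sy 54.5 h -0.0 sx 0.8 w 23.7 F(tool xyz) [  2.025 -22.724   6.903] j [ 0.654  0.261 -0.759  1.048 -0.371 -1.729] rot [0.004 0.003 0.009]
clock: 18.92
position: [560.5, 147.9, 155.0]
ee_rot: [0.636, 0.57, -0.344, -0.39]
contact_force: [-17.8, 3.9, 18.4]
gripper_width: 23.3
t 18.92 sy -15.7 h 0.0 sx 1.4 w 23.3 F(tool xyz) [  1.742 -27.119   6.502] j [ 0.5    0.203 -0.852  1.174 -0.286 -1.722] rot [0.005 0.003 0.009]
```

```bash
python3 -m creep '[{"delta_pos":[-8,0,0.15],"rot":[0,0,0],"jaw":10},{"delta_pos":[-8,0,0.15],"rot":[0,0,0],"jaw":10},{"delta_pos":[-8,0,0.15],"rot":[0,0,0],"jaw":10},{"delta_pos":[-8,0,0.15],"rot":[0,0,0],"jaw":10},{"delta_pos":[-8,0,0.15],"rot":[0,0,0],"jaw":10},{"delta_pos":[-8,0,0.15],"rot":[0,0,0],"jaw":10},{"delta_pos":[-8,0,0.15],"rot":[0,0,0],"jaw":10},{"delta_pos":[-8,0,0.15],"rot":[0,0,0],"jaw":10},{"delta_pos":[-8,0,0.15],"rot":[0,0,0],"jaw":10},{"delta_pos":[-8,0,0.15],"rot":[0,0,0],"jaw":10}]'
python3 -c "
from h import *
st()"
python3 -m creep '[{"delta_pos":[0,-2,0],"rot":[0,0,0],"jaw":10},{"delta_pos":[0,-5,0],"rot":[0,0,0],"jaw":10},{"delta_pos":[0,-10,0],"rot":[0,0,0],"jaw":10},{"delta_pos":[0,-15,0],"rot":[0,0,0],"jaw":10},{"delta_pos":[0,-20,0],"rot":[0,0,0],"jaw":10},{"delta_pos":[0,-20,0],"rot":[0,0,0],"jaw":10},{"delta_pos":[0,-20,0],"rot":[0,0,0],"jaw":10},{"delta_pos":[0,-20,0],"rot":[0,0,0],"jaw":10},{"delta_pos":[0,-15,0],"rot":[0,0,0],"jaw":10},{"delta_pos":[0,-5,0],"rot":[0,0,0],"jaw":10}]'
python3 - <<'E'
from h import *
st()
save('wrist','pics/w4.png');save('side','pics/s4.png');save('scene','pics/sc4.png')
A=cv2.imread('pics/w4.png');B=cv2.imread('pics/s4.png')
a=cv2.resize(A[120:420,180:480],(400,400));b=cv2.resize(B[155:275,190:310],(400,400),interpolation=cv2.INTER_CUBIC)
cv2.imwrite('pics/v4.png',np.hstack([a,b]))
E
```

```text
clock: 19.75
position: [550.9, 68.7, 155.1]
ee_rot: [0.637, 0.57, -0.343, -0.389]
contact_force: [-12.6, 4.6, 17.6]
gripper_width: 23.3
t 19.75 sy -95.5 h 0.1 sx 1.5 w 23.3 F(tool xyz) [  3.06  -24.042   2.359] j [ 0.277  0.152 -0.931  1.358 -0.175 -1.708] rot [0.008 0.003 0.009]
clock: 20.58
position: [489.6, 73.7, 270.7]
ee_rot: [0.638, 0.567, -0.345, -0.391]
contact_force: [0.8, 0.5, -2.4]
gripper_width: 23.9
t 20.58 sy -97.9 h 130.9 sx -0.8 w 23.9 F(tool xyz) [ 0.553  0.008 -0.831] j [ 0.629 -0.084 -0.731  0.547 -0.636 -1.147] rot [ 0.003 -0.     0.004]
```

View pics/v4.png

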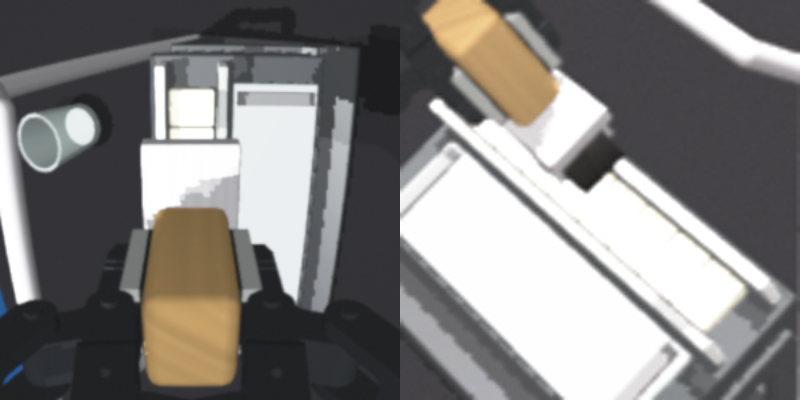

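The bar now looks flush from end to end in both views. The shoulder plate edge sits at the same wrist-image row as before (~225), so the roller hasn't slipped in the grip. Returning to the rest.

```bash
python3 -m creep '[{"delta_pos":[-15,0,0],"rot":[0,0,0],"jaw":10},{"delta_pos":[-25,0,0],"rot":[0,0,0],"jaw":10},{"delta_pos":[-30,0,0],"rot":[0,0,0],"jaw":10},{"delta_pos":[-30,0,0],"rot":[0,0,0],"jaw":10},{"delta_pos":[-30,0,0],"rot":[0,0,0],"jaw":10},{"delta_pos":[-30,0,0],"rot":[0,0,0],"jaw":10},{"delta_pos":[-25,0,0],"rot":[0,0,0],"jaw":10},{"delta_pos":[-15,0,0],"rot":[0,0,0],"jaw":10},{"delta_pos":[-5,0,0],"rot":[0,0,0],"jaw":10},{"delta_pos":[0,0,0],"rot":[0,0,0],"jaw":10}]'
cat >> h.py <<'E'
def rest(z):
    y=np.deg2rad(19.4); to([564.6,-137.9,z],tool([0,0,-1],[-np.cos(y),-np.sin(y),0]))
E
python3 -c "
from h import *
rest(190)"
```

```text
clock: 21.57
position: [464.2, -132.1, 266.7]
ee_rot: [0.638, 0.564, -0.347, -0.393]
contact_force: [-0.9, 0.2, -3.3]
gripper_width: 23.7
t 21.57 pos [ 464.203 -132.143  266.739] w 23.7 F [-0.863  0.195 -3.271] j [ 0.127 -0.115 -0.656  0.204 -0.584 -0.396]
 rot [ 0.46  -0.454 -0.108]  delta in current frame [  6.687 113.753 -54.927]  in target frame [-38.779  76.739 -92.785]
```

```bash
python3 -m creep '[{"delta_pos":[0,0,0],"rot":[0.0657,-0.0649,-0.0154],"jaw":10},{"delta_pos":[0,0,0],"rot":[0.0657,-0.0649,-0.0154],"jaw":10},{"delta_pos":[0,0,0],"rot":[0.0657,-0.0649,-0.0154],"jaw":10},{"delta_pos":[0,0,0],"rot":[0.0657,-0.0649,-0.0154],"jaw":10},{"delta_pos":[0,0,0],"rot":[0.0657,-0.0649,-0.0154],"jaw":10},{"delta_pos":[0,0,0],"rot":[0.0657,-0.0649,-0.0154],"jaw":10},{"delta_pos":[0,0,0],"rot":[0.0657,-0.0649,-0.0154],"jaw":10},{"delta_pos":[-5,0,-13],"rot":[0,0,0],"jaw":10},{"delta_pos":[-5,0,-13],"rot":[0,0,0],"jaw":10},{"delta_pos":[-5,0,-13],"rot":[0,0,0],"jaw":10}]'
python3 -m creep '[{"delta_pos":[-8,5,-18],"rot":[0,0,0],"jaw":10},{"delta_pos":[-8,10,-18],"rot":[0,0,0],"jaw":10},{"delta_pos":[-8,20,-18],"rot":[0,0,0],"jaw":10},{"delta_pos":[0,20,0],"rot":[0,0,0],"jaw":10},{"delta_pos":[0,15,0],"rot":[0,0,0],"jaw":10},{"delta_pos":[0,7,0],"rot":[0,0,0],"jaw":10},{"delta_pos":[0,0,0],"rot":[0,0,0],"jaw":10},{"delta_pos":[0,0,0],"rot":[0,0,0],"jaw":10},{"delta_pos":[0,0,0],"rot":[0,0,0],"jaw":10},{"delta_pos":[0,0,0],"rot":[0,0,0],"jaw":10}]'
python3 -c "
from h import *
rest(135)"
```

```text
clock: 22.4
position: [507.9, -131.0, 267.3]
ee_rot: [0.408, 0.578, -0.578, -0.406]
contact_force: [-0.6, -0.2, -2.5]
gripper_width: 23.0
clock: 23.23
position: [566.6, -136.0, 193.3]
ee_rot: [0.409, 0.579, -0.577, -0.405]
contact_force: [0.3, -0.3, -3.4]
gripper_width: 23.1
t 23.23 pos [ 566.629 -135.976  193.252] w 23.1 F [ 0.307 -0.327 -3.429] j [ 0.043  0.34  -0.161  0.001 -1.064  0.3  ]
 rot [ 0.006  0.004 -0.003]  delta in current frame [-0.973 58.239  2.896]  in target frame [-1.141 58.252  2.553]
```

```bash
python3 -m creep '[{"delta_pos":[-1,4,2.6],"rot":[0.006,0.004,-0.003],"jaw":10},{"delta_pos":[0,12,0],"rot":[0,0,0],"jaw":10},{"delta_pos":[0,14,0],"rot":[0,0,0],"jaw":10},{"delta_pos":[0,14,0],"rot":[0,0,0],"jaw":10},{"delta_pos":[0,10,0],"rot":[0,0,0],"jaw":10},{"delta_pos":[0,4,0],"rot":[0,0,0],"jaw":10},{"delta_pos":[0,0,0],"rot":[0,0,0],"jaw":10},{"delta_pos":[0,0,0],"rot":[0,0,0],"jaw":10},{"delta_pos":[0,0,0],"rot":[0,0,0],"jaw":10},{"delta_pos":[0,0,0],"rot":[0,0,0],"jaw":10}]'
python3 -c "
from h import *
rest(73)
save('side','pics/s5.png');save('wrist','pics/w5.png')
A=cv2.imread('pics/w5.png');B=cv2.imread('pics/s5.png')
a=cv2.resize(A[120:420,180:480],(400,400));b=cv2.resize(B[255:385,305:435],(400,400),interpolation=cv2.INTER_CUBIC)
cv2.imwrite('pics/v5.png',np.hstack([a,b]))"
```

```text
clock: 24.07
position: [564.2, -137.8, 134.7]
ee_rot: [-0.408, -0.577, 0.577, 0.409]
contact_force: [0.2, -0.4, -3.0]
gripper_width: 23.0
t 24.07 pos [ 564.175 -137.839  134.739] w 23.0 F [ 0.232 -0.402 -2.981] j [ 0.039  0.397 -0.235 -0.001 -0.941  0.3  ]
 rot [-0.001  0.     0.001]  delta in current frame [-0.254 61.739 -0.448]  in target frame [-0.199 61.739 -0.381]
```

View pics/v5.png

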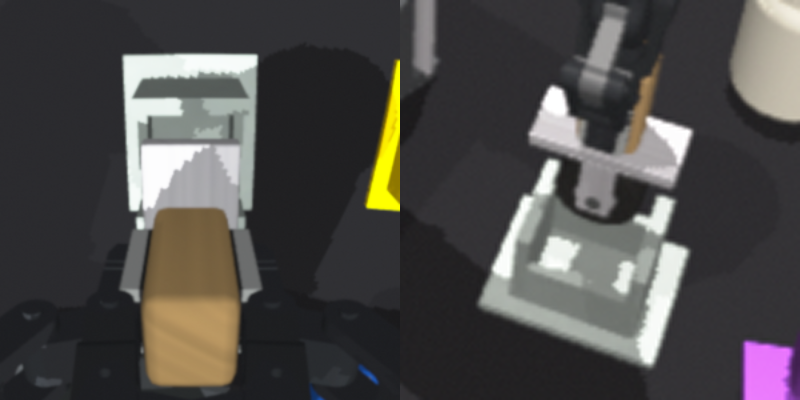

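Both views show the roller upright and centred above the grey rest, wheel between the cheeks. The TCP is within 0.4 mm of the pickup line, so I'm lowering gently.

```bash
python3 -m creep '[{"delta_pos":[-0.2,4,-0.4],"rot":[0,0,0],"jaw":10},{"delta_pos":[0,8,0],"rot":[0,0,0],"jaw":10},{"delta_pos":[0,8,0],"rot":[0,0,0],"jaw":10},{"delta_pos":[0,8,0],"rot":[0,0,0],"jaw":10},{"delta_pos":[0,8,0],"rot":[0,0,0],"jaw":10},{"delta_pos":[0,8,0],"rot":[0,0,0],"jaw":10},{"delta_pos":[0,8,0],"rot":[0,0,0],"jaw":10},{"delta_pos":[0,6,0],"rot":[0,0,0],"jaw":10},{"delta_pos":[0,0,0],"rot":[0,0,0],"jaw":10},{"delta_pos":[0,0,0],"rot":[0,0,0],"jaw":10}]'
python3 -c "
from h import *
rest(71.4)"
```

```text
clock: 25.0
position: [563.7, -137.9, 75.3]
ee_rot: [-0.407, -0.576, 0.578, 0.41]
contact_force: [-0.3, 0.1, -2.7]
gripper_width: 23.1
t 25.0 pos [ 563.66  -137.882   75.273] w 23.1 F [-0.318  0.108 -2.701] j [ 0.039  0.468 -0.296 -0.001 -0.811  0.301]
 rot [-0.004  0.     0.002]  delta in current frame [-0.336  3.869 -0.896]  in target frame [-0.329  3.873 -0.881]
```

```bash
python3 -m creep '[{"delta_pos":[-0.3,1,-0.8],"rot":[-0.004,0,0.002],"jaw":10},{"delta_pos":[0,1,0],"rot":[0,0,0],"jaw":10},{"delta_pos":[0,1,0],"rot":[0,0,0],"jaw":10},{"delta_pos":[0,0.7,0],"rot":[0,0,0],"jaw":10},{"delta_pos":[0,0,0],"rot":[0,0,0],"jaw":10},{"delta_pos":[0,0,0],"rot":[0,0,0],"jaw":10},{"delta_pos":[0,0,0],"rot":[0,0,0],"jaw":10},{"delta_pos":[0,0,0],"rot":[0,0,0],"jaw":10},{"delta_pos":[0,0,0],"rot":[0,0,0],"jaw":10},{"delta_pos":[0,0,0],"rot":[0,0,0],"jaw":10}]'
python3 -c "
from h import *
rest(71.4)"
```

```text
clock: 25.83
position: [564.7, -137.8, 72.1]
ee_rot: [0.409, 0.577, -0.577, -0.408]
contact_force: [0.5, 0.7, -3.3]
gripper_width: 23.5
t 25.83 pos [ 564.676 -137.845   72.083] w 23.5 F [ 0.486  0.739 -3.319] j [ 0.039  0.471 -0.301 -0.    -0.798  0.3  ]
 rot [ 0.001  0.    -0.   ]  delta in current frame [-0.026  0.683  0.091]  in target frame [-0.026  0.683  0.09 ]
```

```bash
python3 -m creep '[{"delta_pos":[0,0.5,0],"rot":[0,0,0],"jaw":10},{"delta_pos":[0,0.5,0],"rot":[0,0,0],"jaw":10},{"delta_pos":[0,0.4,0],"rot":[0,0,0],"jaw":10},{"delta_pos":[0,0,0],"rot":[0,0,0],"jaw":10},{"delta_pos":[0,0,0],"rot":[0,0,0],"jaw":10},{"delta_pos":[0,0,0],"rot":[0,0,0],"jaw":10},{"delta_pos":[0,0,0],"rot":[0,0,0],"jaw":10},{"delta_pos":[0,0,0],"rot":[0,0,0],"jaw":10},{"delta_pos":[0,0,0],"rot":[0,0,0],"jaw":10},{"delta_pos":[0,0,0],"rot":[0,0,0],"jaw":10}]'
python3 -c "
from h import *
rest(71.4)"
```

```text
clock: 26.67
position: [564.8, -137.9, 71.4]
ee_rot: [0.409, 0.577, -0.577, -0.408]
contact_force: [-2.3, 1.3, 6.0]
gripper_width: 23.5
t 26.67 pos [ 564.756 -137.854   71.398] w 23.5 F [-2.337  1.329  5.96 ] j [ 0.039  0.472 -0.302  0.    -0.796  0.3  ]
 rot [ 0.001  0.    -0.001]  delta in current frame [ 0.008 -0.002  0.163]  in target frame [ 0.008 -0.002  0.163]
```

Seated: +6 N at the same TCP height as the pickup. Opening, then straight up.

```bash
python3 -m creep '[{"delta_pos":[0,-0.5,0],"rot":[0,0,0],"jaw":10},{"delta_pos":[0,0,0],"rot":[0,0,0],"jaw":40},{"delta_pos":[0,0,0],"rot":[0,0,0],"jaw":60},{"delta_pos":[0,0,0],"rot":[0,0,0],"jaw":85},{"delta_pos":[0,0,0],"rot":[0,0,0],"jaw":85},{"delta_pos":[0,0,0],"rot":[0,0,0],"jaw":85},{"delta_pos":[0,0,0],"rot":[0,0,0],"jaw":85},{"delta_pos":[0,0,0],"rot":[0,0,0],"jaw":85},{"delta_pos":[0,0,0],"rot":[0,0,0],"jaw":85},{"delta_pos":[0,0,0],"rot":[0,0,0],"jaw":85}]'
python3 -m creep '[{"delta_pos":[0,-10,0],"rot":[0,0,0],"jaw":85},{"delta_pos":[0,-20,0],"rot":[0,0,0],"jaw":85},{"delta_pos":[0,-20,0],"rot":[0,0,0],"jaw":85},{"delta_pos":[0,-25,0],"rot":[0,0,0],"jaw":85},{"delta_pos":[0,-25,0],"rot":[0,0,0],"jaw":85},{"delta_pos":[0,-25,0],"rot":[0,0,0],"jaw":85},{"delta_pos":[0,-20,0],"rot":[0,0,0],"jaw":85},{"delta_pos":[0,-10,0],"rot":[0,0,0],"jaw":85},{"delta_pos":[0,0,0],"rot":[0,0,0],"jaw":85},{"delta_pos":[0,0,0],"rot":[0,0,0],"jaw":85}]'
python3 - <<'E'
from h import *
rest(71.4)
B=save('side','pics/s6.png');S=save('scene','pics/sc6.png');W=save('wrist','pics/w6.png')
cr=lambda im,x,y,w,h:cv2.resize(im[y:y+h,x:x+w],(400,300),interpolation=cv2.INTER_CUBIC)
s0=cv2.imread('pics/side0.png')[...,::-1]
# top: side rest+stand after ; bottom: wrist, scene
v=np.vstack([np.hstack([cr(B,305,280,120,90),cr(B,175,150,160,120)]),np.hstack([cr(W,120,60,400,300),cr(S,190,200,360,270)])])
cv2.imwrite('pics/v6.png',v[...,::-1])
for c,f in(('side',B),('scene',S)):
    d=cv2.absdiff(cv2.imread(f'pics/{c}0.png')[...,::-1],f).max(2)
    for n,(x,y,w,h) in ({'roller':(330,290,70,85),'jar':(415,230,45,62),'tips':(160,315,90,85),'beaker':(318,188,32,40)} if c=='side' else {'roller':(218,265,66,82),'jar':(206,357,60,90),'tips':(305,233,40,40),'beaker':(395,366,48,64)}).items(): print(c,n,'changed px',int((d[y:y+h,x:x+w]>40).sum()))
E
```

```text
clock: 27.5
position: [564.7, -137.8, 71.1]
ee_rot: [0.409, 0.577, -0.577, -0.408]
contact_force: [-0.6, 0.3, -0.4]
gripper_width: 84.9
clock: 28.33
position: [564.1, -137.7, 226.0]
ee_rot: [0.409, 0.578, -0.577, -0.408]
contact_force: [0.1, -0.0, -0.4]
gripper_width: 85.3
t 28.33 pos [ 564.114 -137.697  226.042] w 85.3 F [ 0.1   -0.049 -0.441] j [ 0.039  0.313 -0.113 -0.001 -1.144  0.3  ]
 rot [ 0.001 -0.     0.   ]  delta in current frame [ -0.391 154.642  -0.17 ]  in target frame [ -0.353 154.642  -0.391]
side roller changed px 450
side jar changed px 0
side tips changed px 1143
side beaker changed px 0
scene roller changed px 509
scene jar changed px 0
scene tips changed px 580
scene beaker changed px 0
```

View pics/v6.png

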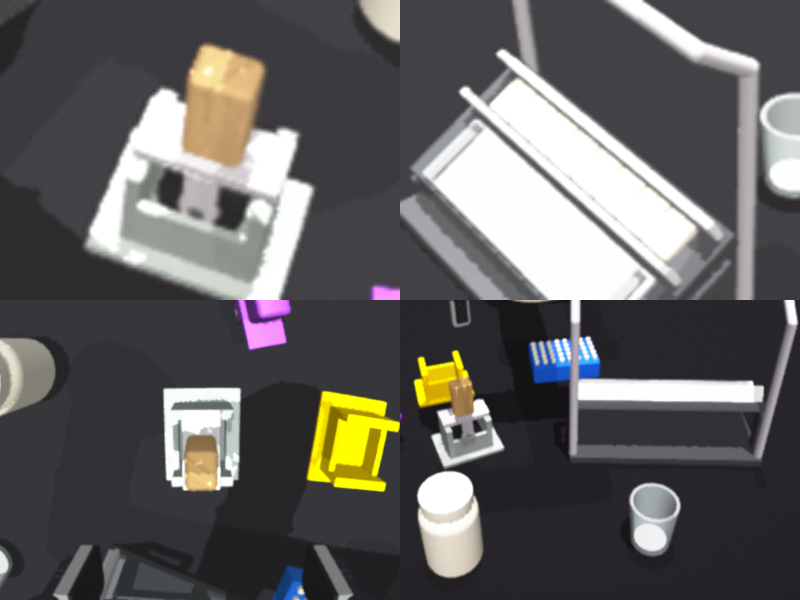

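The roller hangs upright in the grey rest and the bar is flush and even. Jar and beaker pixels are unchanged. The tip rack's changed pixels look like the arm's shadow, since it sits in the same place. Handing in.

```bash
python3 -c "
from h import *
print(arm.job_done())"
```

```text
the job is handed in; nothing more can be done
None
```

The seal bar is rolled home, the roller is back in its grey rest and released, and I handed the job in at about 28 s of the 64 s allowed. `job_done` gives no verdict, so the outcome below rests on my own checks.

**What I did:** I found the rest and stand in the camera images and gripped the roller by its handle. With the gripper square to the slope, I pressed it on the bar at about 18–27 N and rolled from link 8 to link 1 and back. Then I lowered it into its rest, opened the gripper and lifted clear.

**What the last checks showed:**
- **Bar:** in every reading along both passes the wheel stayed within about 0.1 mm of the fully home height. The bar looks flush in the side and wrist views. The link values themselves can't be read, so this is indirect.
- **Roller:** it seated with +6 N at the same tool height as at pickup (71.4 mm), and the pictures show it upright and in line with the rest.
- **Bystanders:** jar and beaker pixels are unchanged in both views. The picture comparison flagged changes at the tip rack. I put these down to the arm's shadow, since the rack looks to be in the same place.

**What went wrong or came close:**
- I got the sign of a sideways shift wrong twice on the way to the grasp, leaving the gripper about 8 mm off. I corrected it before the fingers closed.
- Joint 5 came close to its limit at the right end of the bar (−0.175 rad, limit −0.16) but did not pass it.
- The roller drifted up to about 1.5 mm sideways in the channel on the return pass, inside the 6 mm of play.

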